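# Set the drill's length stop and hold it with the cam lever closed

### The arm

A 6-joint arm with a two-finger parallel gripper is mounted at the origin on the work surface. World frame = base frame: x ahead of the robot, y to its left, z up, the work surface at z = 0. Lengths are in m, angles in rad, forces in N, time in s.
With the tool pointing down it reaches from about 0.35 to 0.875 m from the base axis. Payload 4.2 kg.
Tool frame: the origin (TCP) lies at the centre of the arm's flange, where the gripper is bolted on; the fingertips stand robot.tip_reach ahead of it and the grasp point (between the pads) lies 155 mm ahead of it (robot.tip_reach is the distance from the TCP to the fingertips, in m); z points along the fingers, y is the line along which they close (so a half turn about z gives the same grasp; the last joint's range is limited). The gripper opens to 85 mm and grips with 20 to 120 N. Pads are 22 mm wide; open, the fingers measure 114 mm over their backs; the gripper's body (76 mm by 85 mm) begins 54 mm behind the grasp point. The pads swing forward as they close: fully open they stand 13 mm farther back than shut.
Start: joints at [-0.91, 0.385, 0.008, 0, -1.194, -0.259], TCP at [0.244, -0.575, 0.405] pointing down, gripper open.
Joint ranges: [-3.14, 3.14], [-1.21, 2.06], [-1.07, 1.41], [-3.16, 2.05], [-2.99, -0.16], [-3.1, 3.1]. Speed limits (rad/s): [2.79, 2.79, 3.14, 3.14, 3.14, 3.14].

### API

Orientations are given as a rotation vector (axis times angle).
In Python, from cell import robot gives the robot as it stands. The module is installed in compiled form; this text tells all that it offers.
- The arm moves only by the shell command python3 -m pendant 'ROWS' [FORCE]. ROWS is JSON, a list of rows, each a list of 7 numbers: the shift along the tool's x, y, z in units of 50 mm (1.0 is 50 mm), then the turn, a rotation vector about the tool's x, y, z in degrees, then the finger opening in mm, from 0 to 85.4. In form: [[dx, dy, dz, ax, ay, az, jaw], ...]. A call has 1 to 20 rows; each row shifts and turns the commanded pose from where the row before left it, along the tool's axes as they then stand; what a row does not reach is not made up. A row lasts 1/8 s, in which the tool goes at most 62.5 mm and 10.7 degrees, less where a joint would pass 70% of its speed; a pose out of reach is approached as far as the arm can. A call is refused whole if a number of a shift passes 1 or a number of a turn 10.7, either way. A call with a gripper value outside its range is refused whole. The fingers move at their own pace and stop on an object; FORCE is the grip in N (left out, the last holds). Time passes only in rows, so rows that do not move let the fingers close. It gives the time, the measured TCP pose, the force, the opening and the grip force at its end, in the units of the state.
- robot.get_state(): the state, without advancing time (a new reading comes with each control period).
- robot.snapshot(name): name is "scene" or "top"; returns a dict with "img" (384x512x3 uint8, blue, green, red), "vfov" (degrees; the focal length in pixels is half the picture's height over the tangent of half this angle, whatever the lens; pixels are square), "cx", "cy" (the principal point, pixels), "R" (3x3) and "t" (3): a world point X has camera coordinates R X + t. Camera axes: x right, y down, z forward; pixel columns grow to the right and rows downward; lengths in m; the calibration is good to about 2 mm. A picture is of the moment at which its call begins. There is no depth.
- robot.finish_job(): hands the job in; it is judged then, once.
The state is a dict: "time_s": time; "joint_pos": joint angles; "qvel": joint speeds; "joint_efforts": joint torques, N m; "eef_pos": TCP position; "tool_rot": TCP orientation; "force": force on the tool from outside, world axes, zero at the start; "moment": the same for the moment, N m; "opening": opening from 0.0 (shut) to 1.0 (fully open); "finger_force": force on a finger pad.
Only numpy, scipy, OpenCV 4.12 (cv2) and the standard library are available. Lean on these libraries where they do the work, as an engineer would, in place of code of your own. Each camera call takes 0.05 s, during which the arm holds its last target. There are 200 camera calls.

### The job

Lift the yellow yoke off the length stop and hang it over the steel bar of the rack, then let go of it. Then take hold of the stop's steel post (it has a freely turning sleeve), pull the sliding leg out until the post is level with the white length mark, and, holding it there against its spring, swing the red cam lever fully closed. Finish while still gripping the post with the leg at the mark and the lever closed (do not let go), and do not disturb the bottle, the grooved block and the blue cup standing behind.

Things in the scene. Friction and masses are not known exactly. Their poses are not given: they have to be found in the camera images.
- stop_base: green bed of the length stop, 435 x 60 x 16 mm, fixed. Origin on the bench under the leg's axis, 130 mm from the bed's outer end; x = slide direction, + is outward (pulling out), z up. The leg slides along y = 0. A teal housing 50 mm wide and 60 mm high (screw head to 74 mm) covers x = -305 to -140 mm
- sleeve: upright round steel sleeve (the post to grip), 20 mm diameter, 58 to 106 mm above the bench, spinning freely about its vertical pin on the leg. Origin on its axis, 82 mm above the bench. The lever's hub and arm lie under it up to 56 mm above the bench: keep fingertips above 60 mm. The grey carriage below, 50 x 44 mm, has a rubber pad 53 mm high on its outward end, 30 mm from the axis
- leg (a joint): how far the leg and post are pulled out along stop_base's +x, in m: 0 fully in (post at x = -90 mm on stop_base) to 0.18. A spring pulls it in with 2.5 N at 0, 5 N at 0.18, also with the lever closed (its clamp screw is not tightened yet), so it runs back if let go
- lever (a joint): angle of the red cam lever, which rides on the leg and turns about the post's vertical axis: 0 open, 0.9 rad fully closed (end stop), growing anticlockwise seen from above. Needs about 0.1 N m, stays where left. It points from the post at (value + pi - 0.9) rad from stop_base's +x towards its +y: closed, straight back (-x) along the leg
- lever_ear (a point): middle of the lever's upright red ear, a radial plate 9 mm thick, 17 to 53 mm out from the post's axis, 56 to 96 mm above the bench. This point: 35 mm from the axis, 78 mm up. No other part near the post is higher than 60 mm: gripping from above with the line of the fingers about 1.1 rad short of the ear, a turn about the post makes a finger push the ear to its stop
- mark: white length mark, a block 10 mm wide (x) and 20 mm high with a small nose towards the leg, fixed beside the bed; same axes as stop_base. Its origin lies on the bench, 34 mm to the +y side of the leg's axis. The leg is at length when the post's axis has the same x (on stop_base) as this origin
- yoke_grip (a point): middle of the grip tab on top of the loose yellow yoke (about 220 g): tab 16 mm thick along the yoke's x, 40 mm wide along y; this point is 132 mm above the feet, 22 mm under the tab's top. The yoke is an inverted U, 104 mm wide (y), 32 mm deep (x), 80 mm clear between its legs; it starts astride the bed and blocks the leg
- yoke_crown (a point): peak of the inside of the yoke's arch, 95 mm above its feet, 37 mm under yoke_grip, same axes; the roof slopes down to both sides. Hung on the bar, this point lies about 7 to 12 mm above the bar's axis
- bar_mid (a point): middle of the rack's horizontal round steel bar, 14 mm diameter, at 138 mm above the bench; the bar runs along this point's y, 240 mm long, on two 16 mm posts at y = +-115 mm that reach 145 mm. x is level and across the bar
- oil_bottle: loose green bottle, 60 mm diameter, 170 mm tall, origin under its centre; leave alone
- vee_block: loose steel block with a groove, 70 x 50 x 41 mm, origin under its centre; leave alone
- drill_cup: loose blue cup, 80 mm diameter, 90 mm tall, origin under its centre; leave alone
Not all that is in view belongs to the job. Of the things shaped like the part that bears yoke_grip, the yellow one is meant.

How it is judged:
By the outcome, as a careful person would: the job done as asked, in the order asked, and still so for the second after the job is handed in, while the arm keeps its last pose, push and grip.
It also fails if it takes over 59 s, if anything falls off the work surface, if the arm or the gripper's body presses on something with over 40 N, if the wrist force passes 120 N, or if a joint passes its speed limit or range.

## Working session

There is one attempt and no reset: what is moved stays moved. The work goes in short steps, Python scripts to look and compute and a shell command to move; the robot and the scene stay as the last step left them, time stands still between calls to the robot, and variables do not carry over. Pictures are saved under pics/ and viewed, at most 13 in all, crops included, and the job is handed in when it is done.

```bash
mkdir -p pics
python3 - <<'E'
from cell import robot
import cv2,numpy as np
s=robot.get_state();print({k:np.round(v,3) for k,v in s.items()},robot.tip_reach)
for n in("scene","top"):
    d=robot.snapshot(n);cv2.imwrite(f"pics/{n}0.png",d["img"]);print(n,d["vfov"],d["cx"],d["cy"],np.round(d["R"],3).tolist(),np.round(d["t"],3), np.round(-np.array(d["R"]).T@d["t"],3))
    np.savez(f"{n}0.npz",**d)
E
```

```text
{'time_s': np.float64(0.0), 'joint_pos': array([-0.91 ,  0.386,  0.007, -0.   , -1.194, -0.259]), 'qvel': array([-0.001, -0.001,  0.001, -0.   , -0.   , -0.   ]), 'joint_efforts': array([ 1.0000e-03, -3.9228e+01,  1.8840e+01,  4.1860e+00, -5.0000e-03,
        0.0000e+00]), 'eef_pos': array([ 0.244, -0.575,  0.404]), 'tool_rot': array([ 6.270e-01, -3.078e+00, -3.000e-03]), 'force': array([-0.335,  0.335, -0.046]), 'moment': array([ 0.048, -0.001, -0.   ]), 'finger_force': np.float64(0.0), 'opening': np.float64(1.0)} 0.1734
scene 47.51444874720363 256.0905327844866 191.25844602715424 [[-0.045, 0.999, -0.02], [0.682, 0.016, -0.732], [-0.73, -0.047, -0.681]] [ 0.038 -0.327  1.637] [1.42  0.044 0.877]
top 53.942291800960284 260.77526182051656 194.26767040303287 [[-0.022, -1.0, -0.01], [-0.984, 0.023, -0.176], [0.176, 0.006, -0.984]] [0.021 0.611 0.9  ] [0.443 0.002 0.993]
```

View pics/scene0.png

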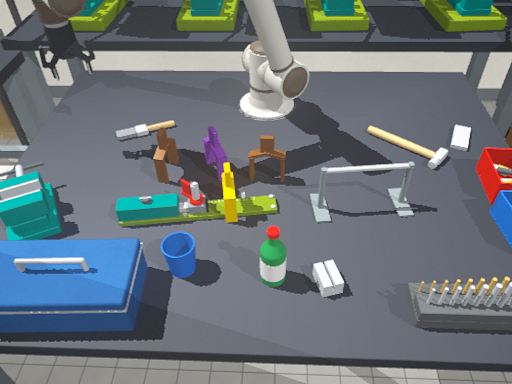

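View pics/top0.png

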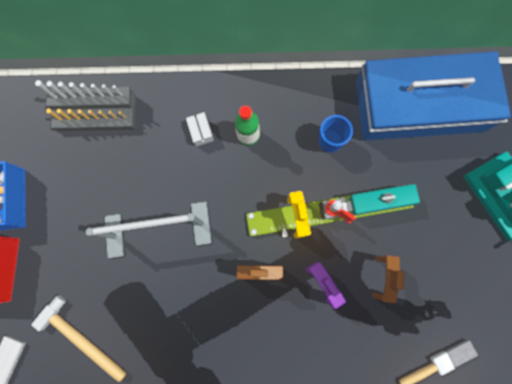

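The scene shows the green bed at about (200,208) with the yellow yoke at (230,192), the red lever at (193,195) and the rack bar from (322,168) to (412,166). In the top view the bed runs from (248,224) to (418,197), with the yoke at (300,214), the post at (338,207), the mark near (284,233) and the bar from (90,231) to (192,217).

```bash
cat > h.py <<'E'
import cv2,numpy as np
def ray(d,u,v):
    R=np.array(d["R"]);t=np.array(d["t"]).ravel();h=d["img"].shape[0];f=h/2/np.tan(np.radians(float(d["vfov"]))/2)
    return -R.T@t,R.T@np.array([(u-float(d["cx"]))/f,(v-float(d["cy"]))/f,1.])
def onz(d,u,v,z):
    c,r=ray(d,u,v);return c+r*(z-c[2])/r[2]
def proj(d,X):
    R=np.array(d["R"]);t=np.array(d["t"]).ravel();h=d["img"].shape[0];f=h/2/np.tan(np.radians(float(d["vfov"]))/2)
    p=R@np.array(X)+t;return np.array([f*p[0]/p[2]+float(d["cx"]),f*p[1]/p[2]+float(d["cy"])])
def tri(d1,p1,d2,p2):
    c1,r1=ray(d1,*p1);c2,r2=ray(d2,*p2);k=np.linalg.lstsq(np.c_[r1,-r2],c2-c1,rcond=None)[0]
    return (c1+r1*k[0]+c2+r2*k[1])/2,np.linalg.norm(c1+r1*k[0]-c2-r2*k[1])
def hsv(d):return cv2.cvtColor(d["img"],cv2.COLOR_BGR2HSV)
E
python3 - <<'E'
from h import *
T=np.load("top0.npz");S=np.load("scene0.npz")
for n,d in(("T",T),("S",S)):
    H=hsv(d)
    for c,lo,hi in(("yel",(20,150,120),(28,255,255)),("grn",(30,120,80),(42,255,255)),("red",(0,180,120),(5,255,255)),("teal",(80,120,60),(95,255,255))):
        m=cv2.inRange(H,lo,hi);
        cs=[x for x in cv2.findContours(m,0,2)[0] if cv2.contourArea(x)>30]
        print(n,c,[(np.round(cv2.minAreaRect(x)[0]),np.round(cv2.minAreaRect(x)[1]),round(cv2.minAreaRect(x)[2]),cv2.boundingRect(x)) for x in cs][:8])
a=cv2.resize(T["img"][170:260,230:430],None,fx=4,fy=4,interpolation=2)
b=cv2.resize(S["img"][150:230,105:305],None,fx=4,fy=4,interpolation=2)
cv2.imwrite("pics/crop1.png",np.vstack([a[:290],b[:300]]))
E
```

```text
T yel [(array([299., 214.]), array([46., 18.]), 79, (287, 191, 25, 47))]
T grn [(array([384., 211.]), array([ 2., 57.]), 80, (356, 206, 57, 12)), (array([271., 221.]), array([24., 48.]), 81, (246, 206, 50, 30)), (array([314., 213.]), array([24., 13.]), 90, (307, 201, 14, 25))]
T red [(array([  9., 269.]), array([64., 18.]), 90, (0, 237, 19, 65)), (array([346., 215.]), array([16.,  7.]), 42, (338, 211, 17, 11)), (array([245., 112.]), array([10., 10.]), 90, (240, 107, 11, 11))]
T teal [(array([384., 198.]), array([21., 68.]), 81, (350, 184, 70, 30)), (array([506., 195.]), array([79., 51.]), 56, (464, 151, 48, 89))]
S yel [(array([229., 192.]), array([59., 12.]), 85, (222, 163, 16, 60))]
S grn [(array([171., 212.]), array([ 18., 106.]), 85, (119, 199, 106, 27)), (array([256., 205.]), array([18., 40.]), 85, (236, 196, 41, 20)), (array([228., 192.]), array([ 9., 12.]), 0, (224, 186, 10, 13)), (array([463.,  16.]), array([31., 86.]), 90, (420, 0, 87, 32)), (array([336.,  15.]), array([30., 64.]), 90, (304, 0, 65, 31)), (array([207.,  15.]), array([30., 62.]), 90, (176, 0, 63, 31)), (array([101.,  16.]), array([26., 61.]), 63, (68, 0, 60, 31))]
S red [(array([272., 232.]), array([11., 12.]), 0, (267, 226, 12, 13)), (array([190., 193.]), array([30., 13.]), 43, (181, 179, 22, 26)), (array([494., 176.]), array([55., 35.]), 90, (476, 148, 36, 56))]
S teal [(array([147., 207.]), array([23., 63.]), 85, (116, 193, 63, 28)), (array([ 27., 207.]), array([67., 57.]), 78, (0, 171, 62, 69)), (array([470.,   8.]), array([15., 46.]), 90, (447, 0, 47, 16)), (array([338.,   8.]), array([15., 33.]), 90, (321, 0, 34, 16)), (array([206.,   8.]), array([15., 31.]), 90, (191, 0, 32, 16)), (array([89.,  7.]), array([13., 26.]), 37, (78, 0, 25, 16))]
```

View pics/crop1.png

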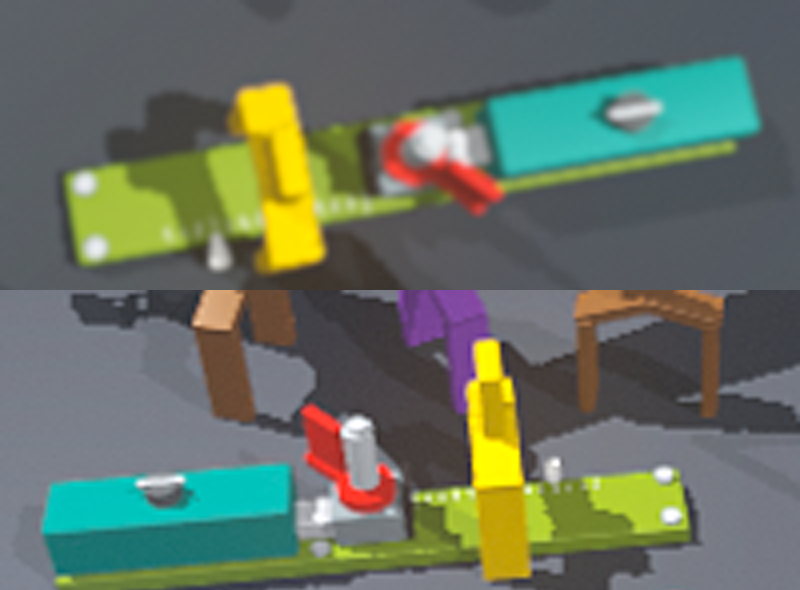

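```bash
python3 - <<'E'
from h import *
np.set_printoptions(precision=4,suppress=True)
T=np.load("top0.npz");S=np.load("scene0.npz")
tc=lambda u,v:(230+u/4,170+v/4)
sc=lambda u,v:(105+u/4,150+(v-290)/4)
P={"screwA":((86,184),(671,516),.018),"screwB":((95,247),(664,475),.018),"cornB":((78,265),(679,467),.016),"cornA":((65,172),(690,541),.016),"post":((432,130),(358,421),.106),"mark":((215,238),(553,462),.02),"tabtop":((292,157),(488,347),.154)}
W={}
for k,(a,b,z) in P.items():
    W[k]=onz(T,*tc(*a),z);print(k,"top",W[k],"scene",onz(S,*sc(*b),z),"tri",*tri(T,tc(*a),S,sc(*b)))
# bed +y edge
e=[onz(T,*tc(*p),.016) for p in((78,265),(735,150))];print("len",np.linalg.norm(e[1]-e[0]),"dir",np.degrees(np.arctan2(*(e[0]-e[1])[[1,0]])))
print("yoke body ends", [onz(T,*tc(*p),.1) for p in((262,90),(292,262))])
# teal top edges
print("teal", [onz(T,*tc(*p),.06) for p in((490,100),(740,58),(505,178),(762,130))])
# bar
print("bar ends top",[onz(T,*p,.138) for p in((92,231),(190,217))],"scene",[onz(S,*p,.138) for p in((323,169),(411,166))])
E
python3 - <<'E'
import cv2,numpy as np
T=np.load("top0.npz");S=np.load("scene0.npz")
cv2.imwrite("pics/crop2.png",np.vstack([cv2.resize(T["img"][195:265,75:225],None,fx=4,fy=4),cv2.resize(S["img"][150:225,290:440],None,fx=4,fy=4)]))
E
```

```text
screwA top [0.5606 0.0327 0.018 ] scene [0.5609 0.034  0.018 ] tri [0.5607 0.0334 0.0177] 0.0012001991933031015
screwB top [0.5197 0.0277 0.018 ] scene [0.5197 0.0283 0.018 ] tri [0.5197 0.028  0.0179] 0.0005954686349046967
cornB top [0.5085 0.0389 0.016 ] scene [0.5091 0.0388 0.016 ] tri [0.5085 0.0389 0.0155] 0.00010652384908498431
cornA top [0.5691 0.0464 0.016 ] scene [0.5829 0.0474 0.016 ] tri [0.5707 0.0472 0.0035] 0.0005075810803863914
post top [ 0.5776 -0.176   0.106 ] scene [ 0.565  -0.1745  0.106 ] tri [ 0.5759 -0.1729  0.116 ] 0.002289730163238193
mark top [ 0.5235 -0.0498  0.02  ] scene [ 0.5103 -0.0516  0.02  ] tri [ 0.5226 -0.0497  0.0316] 0.0011667037634495116
tabtop top [ 0.5568 -0.0872  0.154 ] scene [ 0.5442 -0.0865  0.154 ] tri [ 0.5555 -0.0855  0.1634] 0.001408463433792763
len 0.4339539957943408 dir 98.61160293352188
yoke body ends [array([ 0.6052, -0.0767,  0.1   ]), array([ 0.5018, -0.0904,  0.1   ])]
teal [array([ 0.6027, -0.2226,  0.06  ]), array([ 0.6258, -0.3811,  0.06  ]), array([ 0.5534, -0.2287,  0.06  ]), array([ 0.5798, -0.3904,  0.06  ])]
bar ends top [array([0.5202, 0.3921, 0.138 ]), array([0.5471, 0.1693, 0.138 ])] scene [array([0.5389, 0.1642, 0.138 ]), array([0.5217, 0.3947, 0.138 ])]
```

View pics/crop2.png

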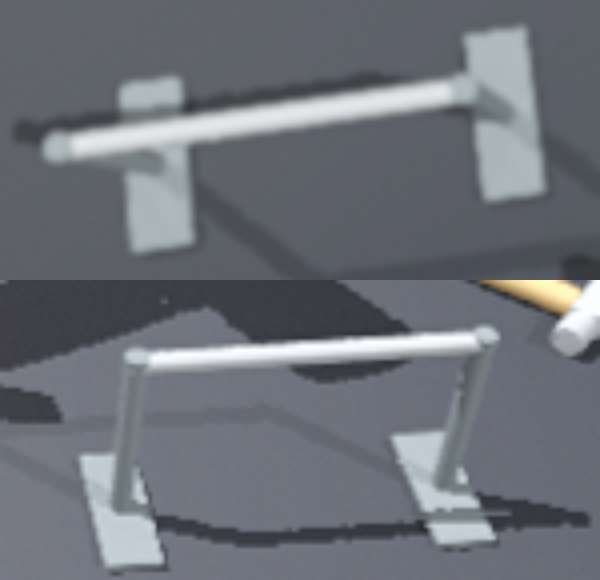

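The rack's post tops are at top-view (89.5,232) and (191,217), and scene (324,169) and (410,164). The bar runs nearly parallel to the yoke's x axis, so hanging it needs almost no turning.

```bash
cat >> h.py <<'E'
from scipy.spatial.transform import Rotation as Ro
def go(s,x,y,z,yaw):
    "tool-frame shift (units) and turn about tool z (deg) so that grasp point->(x,y,z), tool y line->yaw deg"
    R=Ro.from_rotvec(s["tool_rot"]);M=R.as_matrix();g=np.array(s["eef_pos"])+.155*M[:,2]
    cur=np.degrees(np.arctan2(M[1,1],M[0,1]));tilt=np.degrees(np.arccos(-M[2,2]))
    print("t %.2f grasp"%s["time_s"],g.round(4),"yaw %.1f tilt %.2f"%(cur,tilt),"F",np.round(s["force"],1),"open %.3f ff %.1f"%(s["opening"],s["finger_force"]),"q",np.round(s["joint_pos"],2))
    w=np.array([x,y,z])-g;print(" shift units",(M.T@w/.05).round(3),"turn tz",round(-((yaw-cur+90)%180-90),2))
E
python3 - <<'E'
from h import *
from cell import robot
T=np.load("top0.npz");S=np.load("scene0.npz")
for a,b in(((89.5,232),(410.5,163.75)),((191.25,217),(323.75,168.75))):
    print(onz(T,*a,.145).round(4),onz(S,*b,.145).round(4),tri(T,a,S,b)[0].round(4))
go(robot.get_state(),.555,-.087,.249,97.8)
E
```

```text
[0.5175 0.3944 0.145 ] [0.521 0.392 0.145] [0.5176 0.3943 0.1427]
[0.5462 0.1651 0.145 ] [0.5462 0.1651 0.145 ] [0.5462 0.1651 0.145 ]
t 0.10 grasp [ 0.2442 -0.5748  0.2487] yaw 113.0 tilt 0.11 F [ 0.1  0.1 -0.4] open 0.999 ff 0.0 q [-0.91  0.39  0.01 -0.   -1.19 -0.26]
 shift units [-9.534e+00  6.550e+00  7.000e-03] turn tz 15.21
```

```bash
python3 -m pendant '[[-0.5,0.34,0,0,0,0,85],[-0.9,0.62,0,0,0,0,85],[-0.9,0.62,0,0,0,0,85],[-0.9,0.62,0,0,0,0,85],[-0.9,0.62,0,0,0,0,85],[-0.9,0.62,0,0,0,0,85],[-0.9,0.62,0,0,0,0,85],[-0.9,0.62,0,0,0,0,85],[-0.9,0.62,0,0,0,0,85],[-0.9,0.62,0,0,0,0,85],[-0.9,0.62,0,0,0,0,85],[0,0,0,0,0,7.6,85],[0,0,0,0,0,7.6,85],[0,0,0,0,0,0,85]]' 40
python3 - <<'E'
from h import *
from cell import robot
go(robot.get_state(),.555,-.087,.137,97.8)
d=robot.snapshot("scene");np.savez("s1.npz",**d);t=robot.snapshot("top");np.savez("t1.npz",**t)
cv2.imwrite("pics/c3.png",np.vstack([cv2.resize(t["img"][160:260,230:360],None,fx=3,fy=3),cv2.resize(d["img"][120:230,165:295],None,fx=3,fy=3)]))
E
```

```text
time_s: 1.85
eef_pos: [0.5537, -0.0883, 0.4042]
tool_rot: [0.217, -3.133, -0.0]
force: [0.3, -0.5, 0.4]
opening: 0.997
finger_force: 0.0
t 1.85 grasp [ 0.5535 -0.0883  0.2492] yaw 97.9 tilt 0.06 F [ 0.3 -0.5  0.4] open 0.997 ff 0.0 q [ 0.13  0.28 -0.15 -0.   -1.14 -1.56]
 shift units [-0.035  0.02   2.244] turn tz 0.12
```

View pics/c3.png

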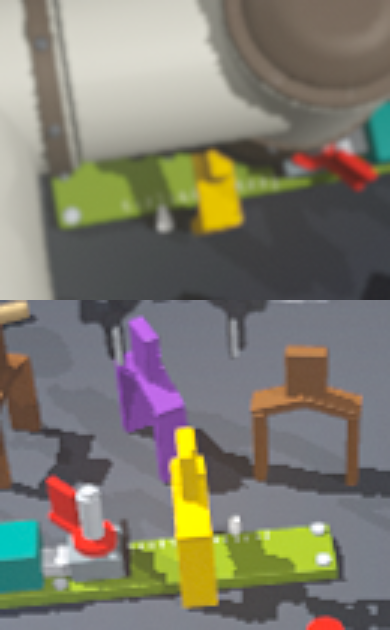

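The tab is at crop (185,445), and the open fingers straddle it in y at (118,345) and (237,345). I'm descending and gripping.

```bash
python3 -m pendant '[[0,0,0.6,0,0,0,85],[0,0,0.8,0,0,0,85],[0,0,0.6,0,0,0,85],[0,0,0.2,0,0,0,85],[0,0,0,0,0,0,0],[0,0,0,0,0,0,0],[0,0,0,0,0,0,0],[0,0,0,0,0,0,0],[0,0,0,0,0,0,0],[0,0,0,0,0,0,0]]' 45
python3 - <<'E'
from h import *
from cell import robot
go(robot.get_state(),.554,-.087,.31,97.8)
E
```

```text
time_s: 3.2
eef_pos: [0.554, -0.0884, 0.2956]
tool_rot: [-0.215, 3.133, -0.0]
force: [-1.0, 1.3, 5.7]
opening: 0.181
finger_force: 46.7
t 3.20 grasp [ 0.5542 -0.0884  0.1406] yaw 97.8 tilt 0.09 F [-1.   1.3  5.7] open 0.181 ff 46.7 q [ 0.13  0.38 -0.3   0.   -0.89 -1.56]
 shift units [-0.005  0.028 -3.387] turn tz 0.04
```

```bash
python3 -m pendant '[[0,0,-0.2,0,0,0,0],[0,0,-0.5,0,0,0,0],[0,0,-0.8,0,0,0,0],[0,0,-0.8,0,0,0,0],[0,0,-0.8,0,0,0,0],[0,0,-0.4,0,0,0,0],[0,0,0,0,0,0,0]]' 45
python3 - <<'E'
from h import *
from cell import robot
s=robot.get_state();go(s,.5325,.2797,.3156,96.7)
d=robot.snapshot("scene");np.savez("s2.npz",**d);t=robot.snapshot("top");np.savez("t2.npz",**t)
cv2.imwrite("pics/c4.png",np.vstack([cv2.resize(t["img"][150:270,230:400],None,fx=3,fy=3)[:300],cv2.resize(d["img"][120:220,165:335],None,fx=3,fy=3)]))
E
```

```text
time_s: 4.08
eef_pos: [0.5536, -0.0885, 0.471]
tool_rot: [-0.214, 3.131, 0.001]
force: [-0.7, 0.7, -2.7]
opening: 0.178
finger_force: 45.8
t 4.08 grasp [ 0.554  -0.0884  0.316 ] yaw 97.8 tilt 0.16 F [-0.7  0.7 -2.7] open 0.178 ff 45.8 q [ 0.13  0.23 -0.04 -0.   -1.29 -1.56]
 shift units [-0.574  7.353  0.01 ] turn tz 1.11
```

View pics/c4.png

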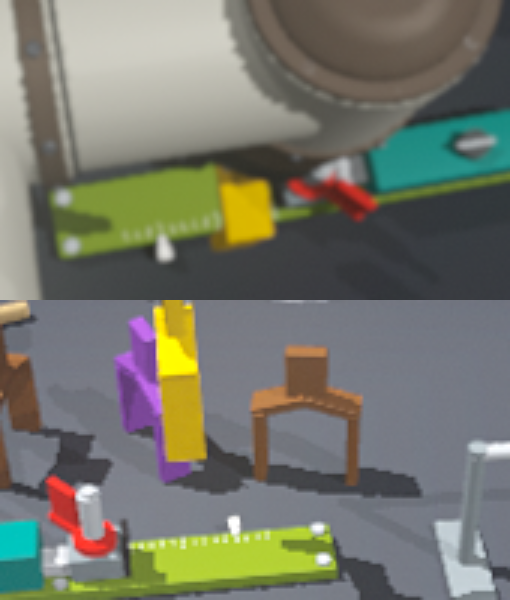

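The yoke is off the stop and upright, with its outer foot corner at crop (205,460). The bed and mark are clear.

```bash
python3 -m pendant '[[-0.04,0.5,0,0,0,0,0],[-0.08,0.95,0,0,0,0,0],[-0.08,0.95,0,0,0,0,0],[-0.08,0.95,0,0,0,0,0],[-0.08,0.95,0,0,0,0,0],[-0.08,0.95,0,0,0,0,0],[-0.08,0.95,0,0,0,0,0],[-0.05,0.8,0,0,0,0,0],[-0.04,0.35,0,0,0,1.1,0],[0,0,0,0,0,0,0],[0,0,0,0,0,0,0]]' 45
python3 - <<'E'
from h import *
from cell import robot
S=np.load("s2.npz");print(onz(S,233.3,173.3,.175),"yoke centre est=x-.052ish")
s=robot.get_state();go(s,.5325,.2797,.20,96.7)
d=robot.snapshot("scene");np.savez("s3.npz",**d);t=robot.snapshot("top");np.savez("t3.npz",**t)
cv2.imwrite("pics/c5.png",np.vstack([cv2.resize(t["img"][170:270,60:230],None,fx=3,fy=3)[:300],cv2.resize(d["img"][80:180,280:450],None,fx=3,fy=3)]))
E
```

```text
time_s: 5.55
eef_pos: [0.5339, 0.2792, 0.4685]
tool_rot: [0.184, -3.134, 0.003]
force: [0.5, -0.6, -1.5]
opening: 0.183
finger_force: 45.7
[ 0.60443023 -0.0638023   0.175     ] yoke centre est=x-.052ish
t 5.55 grasp [0.5336 0.279  0.3135] yaw 96.7 tilt 0.15 F [ 0.5 -0.6 -1.5] open 0.183 ff 45.7 q [ 0.75  0.31  0.06 -0.   -1.32 -2.2 ]
 shift units [0.015 0.021 2.27 ] turn tz 0.01
```

View pics/c5.png

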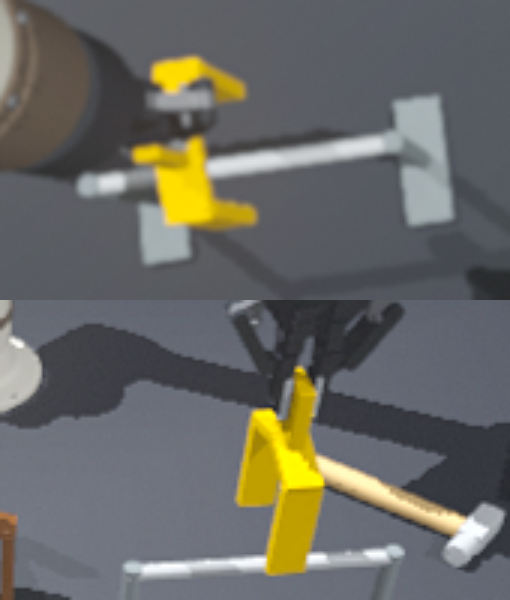

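The yoke is held upright over the bar, with its legs on either side (scene crop: near leg (295,530), bar at y≈563). I'm lowering it.

```bash
python3 -m pendant '[[0,0,0.4,0,0,0,0],[0,0,0.6,0,0,0,0],[0,0,0.6,0,0,0,0],[0,0,0.4,0,0,0,0],[0,0,0.2,0,0,0,0],[0,0,0.1,0,0,0,0],[0,0,0.03,0,0,0,0],[0,0,0,0,0,0,0]]' 45
python3 - <<'E'
from h import *
from cell import robot
s=robot.get_state();go(s,.5325,.2797,.193,96.7)
E
```

```text
time_s: 6.65
eef_pos: [0.5341, 0.2798, 0.354]
tool_rot: [-0.184, 3.135, 0.001]
force: [0.2, 0.3, -1.6]
opening: 0.182
finger_force: 45.7
t 6.65 grasp [0.5342 0.2799 0.199 ] yaw 96.7 tilt 0.08 F [ 0.2  0.3 -1.6] open 0.182 ff 45.7 q [ 0.75  0.39 -0.12  0.   -1.06 -2.2 ]
 shift units [ 0.035 -0.     0.119] turn tz 0.02
```

```bash
python3 -m pendant '[[0.03,0,0.04,0,0,0,0],[0,0,0.04,0,0,0,0],[0,0,0,0,0,0,0]]' 45 | grep -E "eef|force"; python3 -m pendant '[[0,0,0.03,0,0,0,0],[0,0,0.03,0,0,0,0],[0,0,0,0,0,0,0]]' 45| grep -E "eef|force"
```

```text
eef_pos: [0.5324, 0.2796, 0.3491]
force: [-1.1, 0.5, -3.2]
finger_force: 45.7
eef_pos: [0.5325, 0.2796, 0.3462]
force: [0.3, 0.4, -2.0]
finger_force: 45.8
```

```bash
python3 -m pendant '[[0,0,0.04,0,0,0,0],[0,0,0,0,0,0,0]]' 45 | grep -E "eef|force"; python3 -m pendant '[[0,0,0.04,0,0,0,0],[0,0,0,0,0,0,0]]' 45| grep -E "eef|force"
```

```text
eef_pos: [0.5324, 0.2796, 0.346]
force: [-2.5, -1.3, 5.8]
finger_force: 46.8
eef_pos: [0.5323, 0.2796, 0.3459]
force: [-5.4, -1.3, 11.7]
finger_force: 47.7
```

```bash
python3 -m pendant '[[0,0,-0.05,0,0,0,0],[0,0,0,0,0,0,20],[0,0,0,0,0,0,30],[0,0,0,0,0,0,50],[0,0,0,0,0,0,50],[0,0,-0.2,0,0,0,50],[0,0,-0.6,0,0,0,50],[0,0,-0.8,0,0,0,50],[0,0,-0.8,0,0,0,50],[0,0,-0.4,0,0,0,50],[0,0,0,0,0,0,50]]' 45
python3 - <<'E'
from h import *
from cell import robot
s=robot.get_state();go(s,.572,-.1747,.33,163.8)
d=robot.snapshot("scene");np.savez("s4.npz",**d);t=robot.snapshot("top");np.savez("t4.npz",**t)
cv2.imwrite("pics/c6.png",np.vstack([cv2.resize(t["img"][180:280,230:400],None,fx=4,fy=4)[:300],cv2.resize(d["img"][110:185,280:450],None,fx=4,fy=4)]))
E
```

```text
time_s: 9.28
eef_pos: [0.5324, 0.2795, 0.4873]
tool_rot: [-0.184, 3.132, 0.005]
force: [1.4, -0.1, -0.7]
opening: 0.587
finger_force: 0.0
t 9.28 grasp [0.533  0.28   0.3323] yaw 96.7 tilt 0.30 F [ 1.4 -0.1 -0.7] open 0.587 ff 0.0 q [ 0.75  0.3   0.09  0.   -1.35 -2.21]
 shift units [ 0.291 -9.122  0.02 ] turn tz -67.07
```

View pics/c6.png

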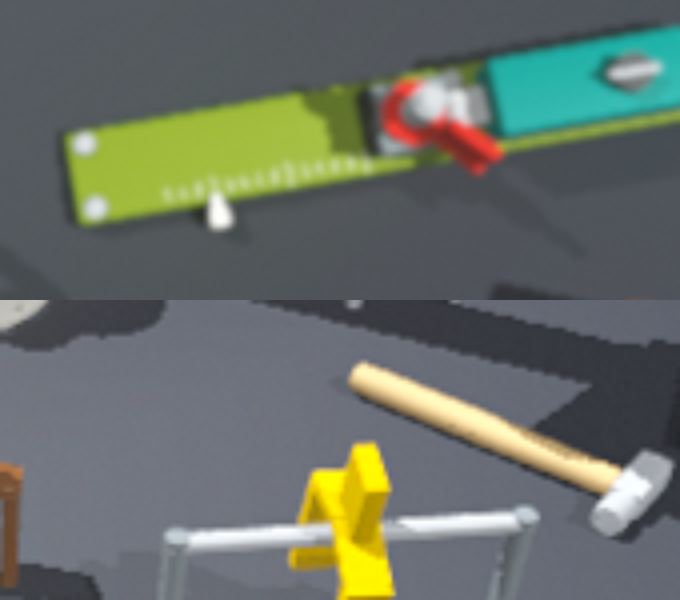

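The yoke hangs on the bar at scene crop (360,510). The mark's white block is at top crop (219,208), the post top at (430,105) and the red ear at (480,150). I'm measuring the mark and post.

Run:
```python
from h import *
T=np.load("t4.npz");S=np.load("s4.npz")
x=np.array([-.1461,.9893]);y=np.array([-.9893,-.1461]);o=np.array([.5575,-.0857])
def b(W):w=W[:2]-o;return np.round([w@x,w@y],4)
for n,d,(u0,v0,u1,v1),(pu0,pv0,pu1,pv1) in(("T",T,(278,222,292,242),(330,196,345,214)),("S",S,(236,186,250,203),(188,178,201,202))):
    H=hsv(d)
    for nm,(a,c,e,g) in(("mark",(u0,v0,u1,v1)),("post",(pu0,pv0,pu1,pv1))):
        m=cv2.inRange(H[c:g,a:e],(0,0,125),(180,70,255));k,l,st,ce=cv2.connectedComponentsWithStats(m)
        i=1+np.argmax(st[1:,4]);p=ce[i]+[a,c];print(n,nm,p.round(1),st[i]+[a,c,0,0,0])
        if nm=="mark":
            for r in range(c,g):
                cols=np.where(l[r-c]==i)[0]
                if len(cols):uu=a+cols.mean();print("  row",r,a+cols.min(),a+cols.max(), "z.01",b(onz(d,uu,r,.01)),"z.02",b(onz(d,uu,r,.02)))
        else:print("  z.106",b(onz(d,*p,.106)), onz(d,*p,.106))
# base direction: rail lower edge
for p in ((78,225),(735,108)):print(onz(T,230+p[0]/4,180+p[1]/4,.016))
```

```text
T mark [284.5 232.8] [282 228   7  10  53]
  row 228 283 285 z.01 [0.0385 0.0239] z.02 [0.0392 0.0247]
  row 229 282 285 z.01 [0.0403 0.0262] z.02 [0.0409 0.027 ]
  row 230 282 286 z.01 [0.0394 0.029 ] z.02 [0.0401 0.0297]
  row 231 282 287 z.01 [0.0386 0.0318] z.02 [0.0393 0.0325]
  row 232 282 287 z.01 [0.0391 0.0343] z.02 [0.0397 0.035 ]
  row 233 282 287 z.01 [0.0395 0.0369] z.02 [0.0402 0.0375]
  row 234 282 288 z.01 [0.0387 0.0396] z.02 [0.0394 0.0403]
  row 235 282 288 z.01 [0.0392 0.0422] z.02 [0.0398 0.0428]
  row 236 282 287 z.01 [0.0409 0.0445] z.02 [0.0416 0.0451]
  row 237 283 285 z.01 [0.0427 0.0468] z.02 [0.0433 0.0474]
T post [338.8 203.9] [331 198  14  13 128]
  z.106 [-0.0934 -0.0031] [ 0.57424685 -0.17761248  0.106     ]
S mark [242.6 191.4] [236 186  14  15 160]
  row 186 236 249 z.01 [0.0413 0.0828] z.02 [0.0408 0.0718]
  row 187 236 249 z.01 [0.0409 0.0785] z.02 [0.0405 0.0675]
  row 188 236 249 z.01 [0.0406 0.0741] z.02 [0.0401 0.0632]
  row 189 236 249 z.01 [0.0402 0.0698] z.02 [0.0398 0.0589]
  row 190 236 249 z.01 [0.0399 0.0655] z.02 [0.0395 0.0547]
  row 191 236 249 z.01 [0.0396 0.0612] z.02 [0.0391 0.0504]
  row 192 236 249 z.01 [0.0392 0.0569] z.02 [0.0388 0.0462]
  row 193 236 249 z.01 [0.0389 0.0527] z.02 [0.0385 0.042 ]
  row 194 236 249 z.01 [0.0391 0.0484] z.02 [0.0387 0.0378]
  row 195 236 249 z.01 [0.0428 0.0437] z.02 [0.0424 0.0331]
  row 196 236 249 z.01 [0.0406 0.0397] z.02 [0.0402 0.0292]
  row 197 236 244 z.01 [0.0304 0.0368] z.02 [0.0301 0.0263]
  row 198 243 244 z.01 [0.0401 0.0314] z.02 [0.0397 0.021 ]
  row 199 243 244 z.01 [0.0398 0.0273] z.02 [0.0393 0.0169]
  row 200 244 244 z.01 [0.0409 0.023 ] z.02 [0.0404 0.0127]
S post [195.3 189.1] [190 180  11  20 169]
  z.106 [-0.0867 -0.0198] [ 0.58974398 -0.1685927   0.106     ]
[0.50846998 0.03888647 0.016     ]
[ 0.57476078 -0.39029711  0.016     ]
```

```bash
python3 -m pendant '[[0.02,-0.5,0,0,0,0,50],[0.03,-0.96,0,0,0,0,50],[0.03,-0.96,0,0,0,0,50],[0.03,-0.96,0,0,0,0,50],[0.03,-0.96,0,0,0,0,50],[0.03,-0.96,0,0,0,0,50],[0.03,-0.96,0,0,0,0,50],[0.03,-0.96,0,0,0,0,50],[0.03,-0.96,0,0,0,0,50],[0.03,-0.94,0,0,0,0,50],[0,0,0,0,0,-9.6,50],[0,0,0,0,0,-9.6,50],[0,0,0,0,0,-9.6,50],[0,0,0,0,0,-9.6,50],[0,0,0,0,0,-9.6,50],[0,0,0,0,0,-9.6,50],[0,0,0,0,0,-9.5,50],[0,0,0,0,0,0,50]]' 80
python3 - <<'E'
from h import *
from cell import robot
s=robot.get_state();go(s,.572,-.1747,.083,163.8)
E
```

```text
time_s: 11.62
eef_pos: [0.5708, -0.1757, 0.4837]
tool_rot: [1.882, -2.513, -0.002]
force: [0.1, 0.3, -0.3]
opening: 0.588
finger_force: 0.0
t 11.62 grasp [ 0.5704 -0.1757  0.3287] yaw 163.7 tilt 0.12 F [ 0.1  0.3 -0.3] open 0.588 ff 0.0 q [-0.03  0.3   0.07 -0.   -1.35 -0.26]
 shift units [-0.031 -0.035  4.915] turn tz -0.13
```

```bash
python3 -m pendant '[[-0.03,-0.03,0.5,0,0,0,50],[0,0,0.9,0,0,0,50],[0,0,0.9,0,0,0,50],[0,0,0.9,0,0,0,50],[0,0,0.8,0,0,0,50],[0,0,0.5,0,0,0,50],[0,0,0.3,0,0,0,50],[0,0,0.1,0,0,0,50],[0,0,0,0,0,0,50],[0,0,0,0,0,0,0],[0,0,0,0,0,0,0],[0,0,0,0,0,0,0],[0,0,0,0,0,0,0],[0,0,0,0,0,0,0]]' 80
python3 - <<'E'
from h import *
from cell import robot
s=robot.get_state();go(s,.5517,-.0466,.083,163.8)
d=robot.snapshot("scene");np.savez("s5.npz",**d)
cv2.imwrite("pics/c7.png",cv2.resize(d["img"][120:230,130:300],None,fx=4,fy=4))
E
```

```text
time_s: 13.38
eef_pos: [0.5724, -0.1738, 0.2409]
tool_rot: [1.886, -2.511, -0.002]
force: [-4.5, 1.9, 6.0]
opening: 0.212
finger_force: 77.9
t 13.38 grasp [ 0.5721 -0.1737  0.0859] yaw 163.8 tilt 0.11 F [-4.5  1.9  6. ] open 0.212 ff 77.9 q [-0.02  0.5  -0.26 -0.   -0.81 -0.26]
 shift units [-2.328  1.101  0.059] turn tz 0.01
```

View pics/c7.png

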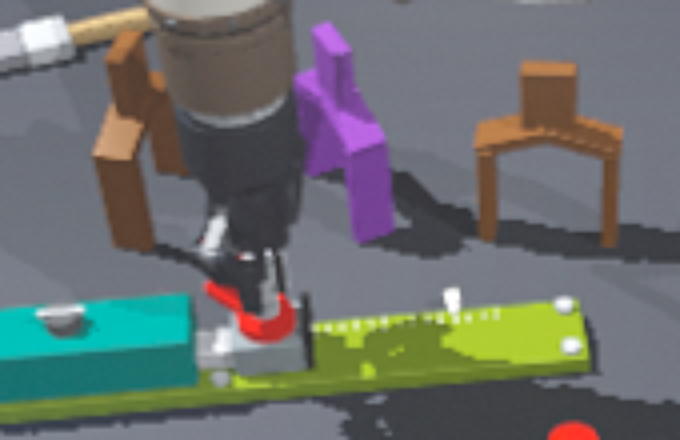

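The fingers hold the post at crop (265,290), and the ear beside them is free. I'm pulling outward and checking partway.

```bash
python3 -m pendant '[[-0.1,0.045,0,0,0,0,0],[-0.2,0.092,0,0,0,0,0],[-0.2,0.092,0,0,0,0,0],[-0.2,0.092,0,0,0,0,0],[0,0,0,0,0,0,0]]' 80
python3 -m pendant '[[-0.2,0.092,0,0,0,0,0],[-0.2,0.092,0,0,0,0,0],[-0.2,0.092,0,0,0,0,0],[-0.2,0.092,0,0,0,0,0],[-0.2,0.092,0,0,0,0,0],[-0.2,0.092,0,0,0,0,0],[-0.2,0.092,0,0,0,0,0],[0,0,0,0,0,0,0]]' 80
python3 - <<'E'
from h import *
from cell import robot
s=robot.get_state();go(s,.5532,-.0456,.084,163.8)
E
```

```text
time_s: 14.05
eef_pos: [0.5667, -0.136, 0.2408]
tool_rot: [1.886, -2.509, -0.001]
force: [-4.0, -3.9, 5.8]
opening: 0.216
finger_force: 77.9
time_s: 15.05
eef_pos: [0.5552, -0.06, 0.2408]
tool_rot: [1.886, -2.509, -0.0]
force: [-4.4, -4.7, 6.3]
opening: 0.213
finger_force: 78.0
t 15.05 grasp [ 0.5548 -0.0603  0.0858] yaw 163.9 tilt 0.17 F [-4.4 -4.7  6.3] open 0.213 ff 78.0 q [ 0.18  0.45 -0.36  0.   -0.76 -0.47]
 shift units [-0.273  0.112  0.036] turn tz 0.06
```

```bash
python3 -m pendant '[[-0.2,0.08,0,0,0,0,0],[-0.07,0.03,0,0,0,0,0],[0,0,0,0,0,0,0]]' 80 | grep -E "eef|force"
python3 -m pendant '[[0,0,0,0,0,-6,0],[0,0,0,0,0,-8,0],[0,0,0,0,0,-8,0],[0,0,0,0,0,-8,0],[0,0,0,0,0,-8,0],[0,0,0,0,0,-8,0],[0,0,0,0,0,-8,0],[0,0,0,0,0,-6,0],[0,0,0,0,0,0,0]]' 80
python3 - <<'E'
from h import *
from cell import robot
s=robot.get_state();go(s,.5532,-.0456,.084,53);print(s["moment"])
d=robot.snapshot("scene");np.savez("s6.npz",**d);t=robot.snapshot("top");np.savez("t6.npz",**t)
cv2.imwrite("pics/c8.png",np.vstack([cv2.resize(t["img"][180:255,230:400],None,fx=4,fy=4)[:300],cv2.resize(d["img"][150:225,130:300],None,fx=4,fy=4)]))
E
```

```text
eef_pos: [0.5533, -0.046, 0.2408]
force: [-6.0, -4.7, 7.2]
finger_force: 78.1
time_s: 16.55
eef_pos: [0.552, -0.0468, 0.2408]
tool_rot: [2.884, -1.231, -0.01]
force: [-10.9, -6.7, 11.8]
opening: 0.208
finger_force: 78.8
t 16.55 grasp [ 0.5507 -0.0472  0.0858] yaw -136.2 tilt 0.50 F [-10.9  -6.7  11.8] open 0.208 ff 78.8 q [ 0.21  0.44 -0.37  0.   -0.77  0.55]
 shift units [ 0.011 -0.06   0.035] turn tz -9.22
[-1.62294263  2.61950346 -0.03338007]
```

View pics/c8.png

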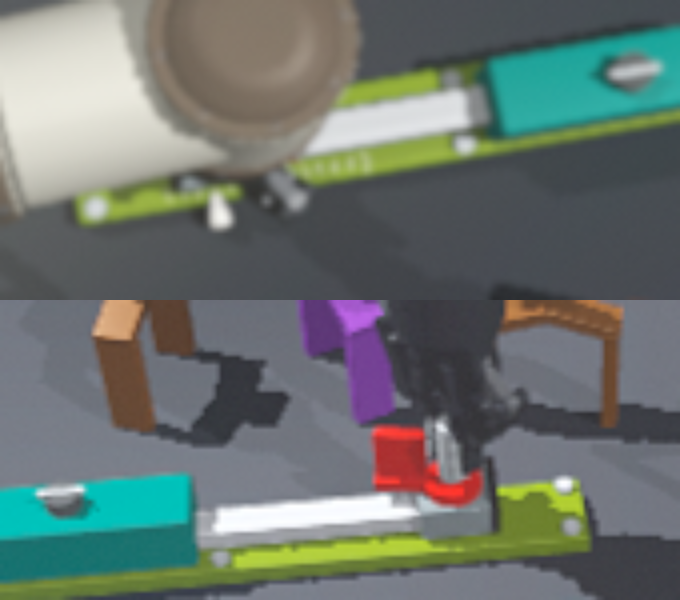

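The leg is out and the red lever, at scene crop (400,455), points nearly straight back. A few more degrees should bring it to its stop.

```bash
cat > st.py <<'E'
from h import *
from cell import robot
s=robot.get_state();go(s,.5532,-.0456,.084,53);print("M",np.round(s["moment"],3),"eff6",np.round(s["joint_efforts"][5],3))
E
python3 -m pendant '[[0,0,0,0,0,-4,0],[0,0,0,0,0,0,0]]' 80 >/dev/null; python3 st.py
python3 -m pendant '[[0,0,0,0,0,-4,0],[0,0,0,0,0,0,0]]' 80 >/dev/null; python3 st.py
python3 -m pendant '[[0,0,0,0,0,-3,0],[0,0,0,0,0,0,0]]' 80 >/dev/null; python3 st.py
```

```text
t 16.90 grasp [ 0.5505 -0.0473  0.0858] yaw -132.2 tilt 0.52 F [-10.1  -5.2  12.9] open 0.218 ff 79.1 q [ 0.21  0.44 -0.37  0.   -0.77  0.62]
 shift units [ 0.017 -0.061  0.035] turn tz -5.23
M [-1.627  2.724 -0.074] eff6 0.156
t 17.15 grasp [ 0.5504 -0.0473  0.0858] yaw -128.2 tilt 0.54 F [-11.6  -6.4  12.4] open 0.212 ff 79.1 q [ 0.21  0.44 -0.37  0.   -0.77  0.69]
 shift units [ 0.022 -0.062  0.035] turn tz -1.24
M [-1.629  2.761 -0.082] eff6 0.156
t 17.40 grasp [ 0.5504 -0.0473  0.0858] yaw -125.2 tilt 0.55 F [-9.5 -6.4 11.5] open 0.215 ff 79.3 q [ 0.21  0.44 -0.37  0.   -0.77  0.75]
 shift units [ 0.027 -0.061  0.035] turn tz 1.76
M [-1.63   2.815 -0.067] eff6 0.142
```

```bash
python3 -m pendant '[[0,0,0,0,0,-3,0],[0,0,0,0,0,0,0]]' 80 >/dev/null; python3 st.py|grep -v shift
python3 -m pendant '[[0,0,0,0,0,-3,0],[0,0,0,0,0,0,0]]' 80 >/dev/null; python3 st.py|grep -v shift
python3 -m pendant '[[0,0,0,0,0,-3,0],[0,0,0,0,0,0,0]]' 80 >/dev/null; python3 st.py|grep -v shift
```

```text
t 17.65 grasp [ 0.5501 -0.0474  0.0858] yaw -122.3 tilt 0.57 F [-11.9  -7.   12.9] open 0.212 ff 83.7 q [ 0.21  0.44 -0.37  0.   -0.77  0.8 ]
M [-1.742  2.923 -0.35 ] eff6 0.428
t 17.90 grasp [ 0.55   -0.0474  0.0858] yaw -119.4 tilt 0.58 F [-12.   -7.3  13. ] open 0.210 ff 89.2 q [ 0.21  0.44 -0.37  0.   -0.77  0.85]
M [-1.654  3.07  -0.696] eff6 0.746
t 18.15 grasp [ 0.5498 -0.0475  0.0858] yaw -116.5 tilt 0.60 F [-11.6  -6.6  14.3] open 0.210 ff 94.5 q [ 0.21  0.44 -0.37  0.   -0.77  0.9 ]
M [-1.664  3.161 -0.962] eff6 1.039
```

The moment has risen, so the lever is against its stop. I'm backing off a little and checking the leg position against the mark.

```bash
python3 -m pendant '[[0,0,0,0,0,3.5,0],[0,0,0,0,0,0,0]]' 80 >/dev/null; python3 st.py
python3 - <<'E'
from h import *
from cell import robot
d=robot.snapshot("scene");np.savez("s7.npz",**d)
S=np.load("s4.npz")
a=cv2.resize(S["img"][172:217,165:265],None,fx=7,fy=7,interpolation=2)[:290];b=cv2.resize(d["img"][172:217,190:290],None,fx=7,fy=7,interpolation=2)[:290]
cv2.imwrite("pics/c9.png",np.vstack([a,b]))
E
```

```text
t 18.40 grasp [ 0.55   -0.0474  0.0858] yaw -119.9 tilt 0.58 F [-11.1  -6.6  14.6] open 0.215 ff 87.6 q [ 0.21  0.44 -0.37  0.   -0.77  0.84]
 shift units [ 0.038 -0.063  0.035] turn tz 7.07
M [-1.682  3.02  -0.62 ] eff6 0.558
```

View pics/c9.png

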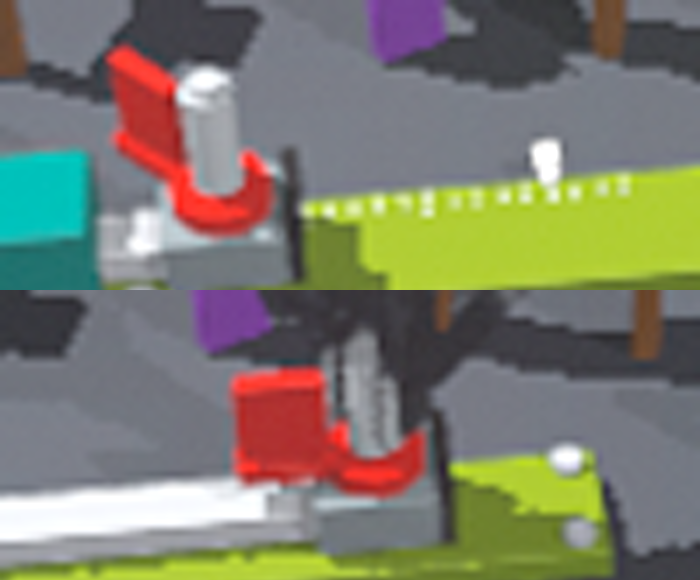

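Lower half: the lever is straight back along the leg. The hub's right edge has moved from (272,190) to (424,160) and the pad's corner from (300,279) to (450,250). I'm converting this into leg travel.

Run:
```python
from h import *
S=np.load("s4.npz");D=np.load("s7.npz")
x=np.array([-.1461,.9893])
for n,a,b,z in(("hubbot",(222,236),(378,205),.05),("hubR",(272,190),(424,160),.05),("pad",(300,279),(450,250),.02)):
    A=onz(S,165+a[0]/7,172+a[1]/7,z);B=onz(D,190+b[0]/7,172+b[1]/7,z);print(n,((B-A)[:2]@x).round(4),(B-A).round(4))
# subpixel: dark pad right edge against green bed, per row, both pictures
o=np.array([.5575,-.0857])
for n,d,u0,u1,v0,v1 in(("before",S,200,216,203,211),("after",D,247,263,199,207)):
    sat=hsv(d)[:,:,1].astype(float);r=[]
    for v in range(v0,v1):
        row=sat[v,u0:u1];k=np.argmax(np.diff(row));h=(row[:k].min()+row[k+1:k+3].max())/2
        i=np.where(row>h)[0][0];u=u0+i-1+(h-row[i-1])/(row[i]-row[i-1]);r.append((onz(d,u,v,.035)[:2]-o)@x)
    print(n,np.round(r,4),np.median(r).round(4))
```

```text
hubbot 0.1281 [-0.0203  0.1265  0.    ]
hubR 0.1286 [-0.0202  0.127  -0.    ]
pad 0.1285 [-0.0193  0.127   0.    ]
before [ 0.0333 -0.0657 -0.0611 -0.061  -0.0612 -0.0612 -0.061  -0.0603] -0.0611
after [0.1389 0.0502 0.0678 0.0675 0.0668 0.0667 0.0662 0.0663] 0.0667
```

Three estimates agree: travel is about 0.128 m, and the post is about 2 mm short of the mark. I'm nudging it outward by about 2 mm.

```bash
python3 -m pendant '[[-0.028,-0.035,0,0,0,0,0],[0,0,0,0,0,0,0],[0,0,0,0,0,0,0]]' 80 >/dev/null; python3 st.py
python3 - <<'E'
from h import *
from cell import robot
D=robot.snapshot("scene");T=robot.snapshot("top");np.savez("s8.npz",**D)
x=np.array([-.1461,.9893]);o=np.array([.5575,-.0857])
sat=hsv(D)[:,:,1].astype(float);r=[]
for v in range(201,207):
    row=sat[v,247:263];k=np.argmax(np.diff(row));h=(row[:k].min()+row[k+1:k+3].max())/2
    i=np.where(row>h)[0][0];u=247+i-1+(h-row[i-1])/(row[i]-row[i-1]);r.append((onz(D,u,v,.035)[:2]-o)@x)
print(np.round(r,4))
cv2.imwrite("pics/c10.png",np.hstack([cv2.resize(D["img"][110:225,180:440],None,fx=3,fy=3)]))
E
```

```text
t 18.82 grasp [ 0.5496 -0.0451  0.0858] yaw -119.9 tilt 0.58 F [-11.1  -5.4  13.5] open 0.213 ff 87.7 q [ 0.21  0.44 -0.37  0.   -0.77  0.84]
 shift units [ 0.067 -0.028  0.035] turn tz 7.1
M [-1.579  3.085 -0.622] eff6 0.626
[0.0692 0.069  0.0684 0.0695 0.0689 0.0688]
```

View pics/c10.png

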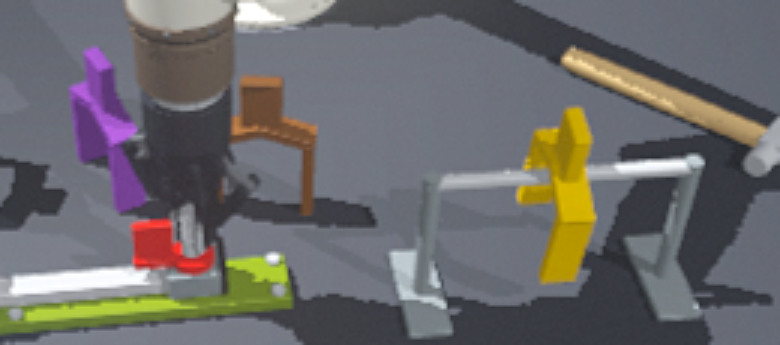

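The post is level with the mark to within about 1 mm, the lever is held at its stop, and the yoke hangs freely at crop (568,200). I'm handing in.

```bash
python3 -c "
from cell import robot
print(robot.finish_job())"
```

```text
the job is handed in; nothing more can be done
None
```

I handed the job in at about 19 s, and the hand-in gave no verdict: the yellow yoke hangs on the bar, the post is still gripped about 1 mm or less from the mark, and the red lever is against its closed stop; nothing came near the bottle, block or cup.

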